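# Build up the slat crib

## Robot

A 7-joint arm with a two-finger parallel gripper is mounted at the origin on a cart in front of the work surface, level with it; the furniture and walls round the work are solid. World frame = base frame: x ahead of the robot, y to its left, z up, the work surface at z = 0. Lengths are in m, angles in rad, forces in N, time in s.
With the tool pointing down it reaches from about 0.4 to 0.85 m from the base axis. Payload 10.4 kg.
Tool frame: the origin (TCP) lies midway between the tips of the shut fingers; the grasp point (between the pads) lies 19 mm behind it; z points along the fingers, x is the direction in which the jaws open and shut, and the axes are right-handed (so a half turn about z gives the same grasp; the last joint's range is limited). The gripper opens to 87 mm and grips with 3 to 60 N. Pads are 19 mm wide; open, the fingers measure 117 mm over their backs; the gripper's body (75 mm by 190 mm) begins 51 mm behind the grasp point.
Start: joints at [1.242, 0.332, -0.065, 1.46, 0.022, 1.35, -0.088], TCP at [0.188, -0.596, 0.223] pointing down, gripper open.
Joint ranges: [-2.6, 2.6], [-0.5, 2.12], [-1.47, 1.34], [0.16, 2.42], [-1.27, 4.41], [0.06, 2.06], [-2.6, 2.6]. Speed limits (rad/s): [2.22, 2.22, 2.79, 2.79, 3.14, 3.14, 3.14].

## Interface

Orientations are given as a unit quaternion [x, y, z, w].
In Python, from bench import r gives the robot as it stands. The module is installed in compiled form; this text tells all that it offers.
- The arm moves only by the tool play_rows, never from a script. Its argument "commands" is a list of rows, each a list of 7 numbers: the shift along the world's x, y, z in cm, then the turn, a rotation vector about the world's x, y, z in rad, then the finger opening in cm, from 0 to 8.7. A call has 1 to 20 rows; each row shifts and turns the commanded pose from where the row before left it; what a row does not reach is not made up. A row lasts 1/8 s, in which the tool goes at most 62.5 mm and 10.7 degrees, less where a joint would pass 70% of its speed; a pose out of reach is approached as far as the arm can. A call is refused whole if a number of a shift passes 6.25 or a number of a turn 0.188, either way. A call with a gripper value outside its range is refused whole. The fingers move at their own pace and stop on an object; "grip_force" is the grip in N (left out, the last holds). Time passes only in rows, so rows that do not move let the fingers close. It gives the time, the measured TCP pose, the force and the opening at its end, in the units of the state.
- r.read_state(): the state, without advancing time (a new reading comes with each control period).
- r.camera(name): name is "scene" or "top" or "wrist"; returns a dict with "img" (420x560x3 uint8, red, green, blue), "K" (3x3 intrinsics, pixels), "camera_from_world" (4x4, takes a point from world to camera coordinates). Camera axes: x right, y down, z forward; pixel columns grow to the right and rows downward; lengths in m; the calibration is good to about 2 mm. A picture is of the moment at which its call begins. There is no depth.
- r.close_job(): hands the job in, once; it reports no verdict.
The state is a dict: "time": time; "joint_positions": joint angles; "joint_vel": joint speeds; "joint_torque": joint torques, N m; "ee_pos": TCP position; "eef_rot": TCP orientation; "ft_force": force on the tool from outside, world axes, zero at the start; "torque": the same for the moment, N m; "width": finger opening in m.
Only numpy, scipy, OpenCV 4.12 (cv2) and the standard library are available. Lean on these libraries where they do the work, as an engineer would, in place of code of your own. Each camera call takes 0.05 s, during which the arm holds its last target. There are 200 camera calls.

## Task

Build up the small timber crib that stands begun on its plywood block: lay two of the loose slats that are as long as the two screwed-down bearers across those bearers, then two more across these, so that every layer crosses the one below at right angles, one slat at each end, with the corners flush and everything lying flat. Leave the shorter and the longer odd slat lying on the white carton, out of the crib, and do not push or knock over the jar or the tape measure.

Things in the scene. Friction and masses are not known exactly. Their poses are not given: they have to be found in the camera images.
- crib_foot: the begun crib, fixed: thick plywood block 150 x 150 x 40 mm with two pale-wood bearers screwed on, each 130 x 24 x 16 mm, along its x axis at y = +53 and -53 mm; origin under the centre of the block, z up. Bearer tops at z = 56 mm. Flush places: first layer along y, centred at x = +53 and -53 mm, undersides at 56 mm; second along x, centred at y = +53 and -53 mm, undersides at 72 mm
- slat_1: loose planed pale-wood slat 130 x 24 x 16 mm (length x width x height), one of four alike; origin at the centre of its underside, x along its length, z up. Starts in the bottom layer of the heap on the carton
- slat_2: loose planed pale-wood slat 130 x 24 x 16 mm (length x width x height), one of four alike; origin at the centre of its underside, x along its length, z up. Starts in the bottom layer of the heap on the carton
- slat_3: loose planed pale-wood slat 130 x 24 x 16 mm (length x width x height), one of four alike; origin at the centre of its underside, x along its length, z up. Starts lying across the bottom layer of the heap
- slat_4: loose planed pale-wood slat 130 x 24 x 16 mm (length x width x height), one of four alike; origin at the centre of its underside, x along its length, z up. Starts lying across the bottom layer of the heap
- short_slat: odd slat of the same wood and section but only 100 mm long (100 x 24 x 16 mm), in the bottom layer of the heap; origin at the centre of its underside, x along its length
- long_slat: odd slat of the same wood and section but 160 mm long (160 x 24 x 16 mm), in the bottom layer of the heap; origin at the centre of its underside, x along its length
- carton: fixed flat closed white carton 170 x 210 x 30 mm on the bench; on its top four slats lie side by side along its x, about 32 mm apart, with two more lying across them; origin at the centre of its underside
- small_jar: jar with a green lid, 46 mm across, 106 mm high, standing behind between the crib and the heap; origin at the centre of its underside
- tape_measure: tape measure 84 x 36 x 60 mm, standing at the front edge of the bench; origin at the centre of its underside, x along its length

How it is judged:
By the outcome, as a careful person would: the job done as asked, in the order asked, and still so for the second after the job is handed in, with the robot touching nothing.
It also fails if it takes over 67 s, if anything falls off the work surface, if the arm or the gripper's body presses on something with over 40 N, if the wrist force passes 120 N, or if a joint passes its speed limit or range.

## Working session

There is one attempt and no reset: what is moved stays moved. The work goes in short steps, Python scripts to look and compute and a tool call to move; the robot and the scene stay as the last step left them, time stands still between calls to the robot, and variables do not carry over. Pictures are saved under pics/ and viewed, about 8 in all and at most 12, crops included, and the job is handed in when it is done.

Besides the shell and the picture viewer there is one more tool, called after ">>>" as name(argument=value, ...), one argument or row to a line, values as JSON. play_rows: Moves the arm, as the interface text tells. Its arguments: {"type":"object","properties":{"commands":{"type":"array","items":{"type":"array","items":{"type":"number"}}},"grip_force":{"type":"number"}},"required":["commands"]}

```bash
mkdir -p pics
cat > h.py <<'E'
from bench import r
import numpy as np, cv2
def snap(n,f,s=1.4):
    c=r.camera(n); im=cv2.cvtColor(c["img"],cv2.COLOR_RGB2BGR)
    cv2.imwrite("pics/%s_raw.png"%f,im); np.savez("pics/%s.npz"%f,K=c["K"],T=c["camera_from_world"])
    cv2.imwrite("pics/%s.png"%f,cv2.resize(im,None,fx=s,fy=s,interpolation=cv2.INTER_CUBIC)); return c
def ld(f): d=np.load("pics/%s.npz"%f); return d["K"],d["T"]
def onz(f,uv,z):
    K,T=ld(f); R=T[:3,:3]; t=T[:3,3]; o=-R.T@t
    out=[]
    for u,v in uv:
        d=R.T@np.linalg.solve(K,[u,v,1.]); out.append((o+d*(z-o[2])/d[2])[:2])
    return np.array(out)
def proj(f,P):
    K,T=ld(f); P=np.atleast_2d(P); c=(T[:3,:3]@P.T).T+T[:3,3]; q=(K@c.T).T; return q[:,:2]/q[:,2:]
def tri(obs):
    A=[];
    for f,(u,v) in obs:
        K,T=ld(f); P=K@T[:3]; A+= [u*P[2]-P[0], v*P[2]-P[1]]
    X=np.linalg.svd(np.array(A))[2][-1]; return X[:3]/X[3]
E
python3 - <<'E'
from h import *
for n in("top","scene"): snap(n,n+"1")
for n in("top1","scene1"):
    K,T=ld(n); print(n,K.round(1).tolist(),(-T[:3,:3].T@T[:3,3]).round(3),T[:3,:3].round(2).tolist())
s=r.read_state(); print(s)
E
```

```text
top1 [[445.9, 0.0, 284.3], [0.0, 445.9, 205.2], [0.0, 0.0, 1.0]] [0.466 0.265 0.898] [[-0.02, -1.0, 0.0], [-1.0, 0.02, -0.09], [0.09, -0.0, -1.0]]
scene1 [[383.3, 0.0, 274.6], [0.0, 383.3, 206.8], [0.0, 0.0, 1.0]] [ 0.227 -0.312  0.61 ] [[0.87, -0.49, -0.02], [-0.32, -0.55, -0.77], [0.37, 0.68, -0.64]]
{'time': 0.1, 'joint_positions': array([ 1.24241819,  0.33279889, -0.06467723,  1.46083586,  0.02160106,
        1.34991976, -0.08845851]), 'joint_vel': array([-0.00119682, -0.00079429, -0.00093027, -0.0013683 , -0.00214891,
       -0.00079249,  0.0003333 ]), 'joint_torque': array([ 9.93819558e-04, -6.24544716e+01,  2.44159723e-02, -3.90716028e+01,
       -6.15071738e-02,  3.65333073e-02,  2.35732722e-05]), 'ee_pos': array([ 0.1880267 , -0.59568559,  0.22184982]), 'eef_rot': array([ 8.06558101e-01, -5.91154488e-01, -5.29596356e-04, -3.47265165e-04]), 'ft_force': array([ 0.45647044,  0.00071862, -0.44340668]), 'torque': array([-0.02822692, -0.01665464,  0.01324632]), 'width': 0.08718583806862498}
```

View pics/top1.png

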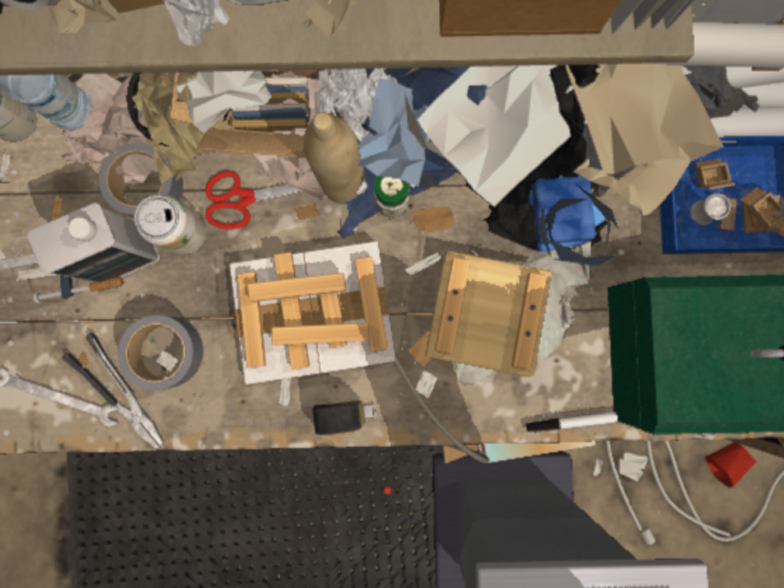

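View pics/scene1.png

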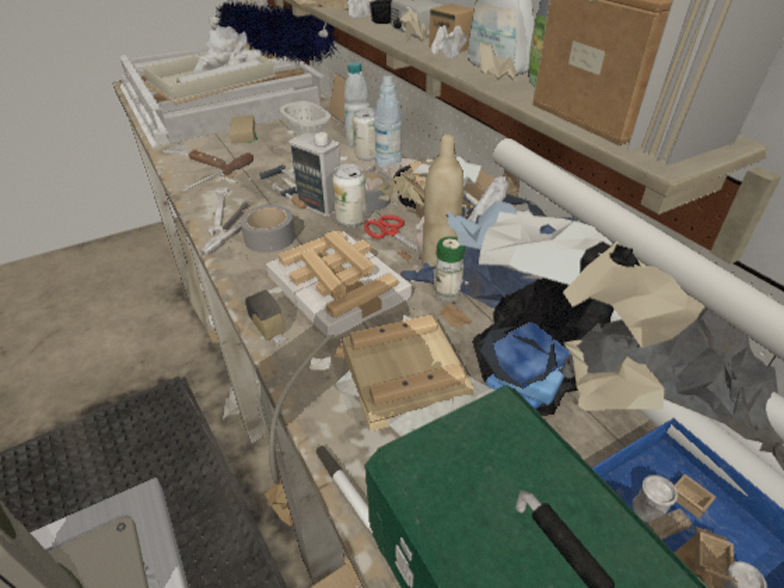

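Run:
```python
import cv2
a=cv2.imread("pics/top1_raw.png")[160:280,155:405]
cv2.imwrite("pics/c1.png",cv2.resize(a,None,fx=3.2,fy=3.2,interpolation=cv2.INTER_CUBIC))
```

```text
(no output)
```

View pics/c1.png

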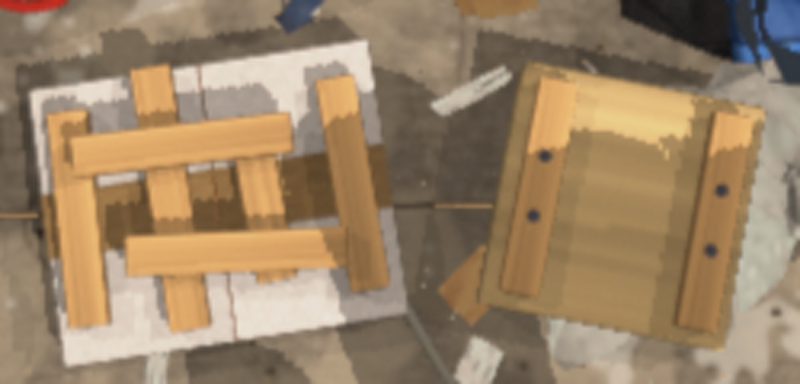

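```bash
cat >> h.py <<'E'
def rect(f,uv,z):
    P=onz(f,uv,z); c,(w,h),a=cv2.minAreaRect((P*1000).astype(np.float32))
    m=P.mean(0); e=(P[1]-P[0])+(P[2]-P[3]); g=(P[2]-P[1])+(P[3]-P[0])
    l,s=(e,g) if np.hypot(*e)>np.hypot(*g) else (g,e)
    return m, np.degrees(np.arctan2(l[1],l[0]))%180, np.hypot(*l)*500, np.hypot(*s)*500
E
python3 - <<'E'
from h import *
q=lambda L:[((x+.5)/3.2-.5+155,(y+.5)/3.2-.5+160) for x,y in L]
S=dict(E=([(70,137),(289,114),(291,150),(73,173)],.062),F=([(126,238),(345,228),(345,262),(127,274)],.062),
A=([(48,113),(88,110),(108,325),(68,327)],.046),D=([(318,80),(353,75),(388,287),(352,291)],.046),
B=([(130,68),(168,65),(209,328),(170,331)],.046),
L=([(540,80),(576,84),(532,296),(502,291)],.056),R=([(716,112),(754,117),(713,332),(680,327)],.056))
for k,(c,z) in S.items():
    m,a,l,w=rect("top1",q(c),z); print(k,m.round(4),round(a,1),round(l),round(w))
    print('   scene view px',(proj("scene1",[[*m,z]])*1.4).round())
print('block',onz("top1",q([(527,65),(763,108),(722,346),(482,303)]),.04).round(4))
V=lambda x,y:(x/1.4,y/1.4)
for n,a,b in [('jarlid',(392,187),(451,243)),('toolbox TL far',(648,281),(507,390)),('tape',(337,405),(262,295))]:
    print(n,tri([("top1",V(*a)),("scene1",V(*b))]).round(3))
a=cv2.imread("pics/scene1_raw.png")[155:310,185:345]
cv2.imwrite("pics/c2.png",cv2.resize(a,None,fx=3.8,fy=3.8,interpolation=cv2.INTER_CUBIC))
E
```

```text
E [0.5433 0.3999] 94.9 129 21
   scene view px [[348. 248.]]
F [0.4799 0.3681] 91.8 128 20
   scene view px [[323. 269.]]
A [0.5013 0.4641] 5.4 129 24
   scene view px [[313. 244.]]
D [0.5193 0.2999] 8.3 128 21
   scene view px [[363. 291.]]
B [0.5129 0.4097] 8.5 159 23
   scene view px [[331. 258.]]
L [0.5139 0.1902] 167.5 128 20
   scene view px [[393. 327.]]
R [0.4916 0.0856] 167.7 129 21
   scene view px [[418. 380.]]
block [[0.5891 0.1932]
 [0.56   0.0511]
 [0.4178 0.0814]
 [0.4461 0.2239]]
jarlid [0.666 0.267 0.108]
toolbox TL far [ 0.531 -0.04   0.144]
tape [0.377 0.348 0.063]
```

View pics/c2.png

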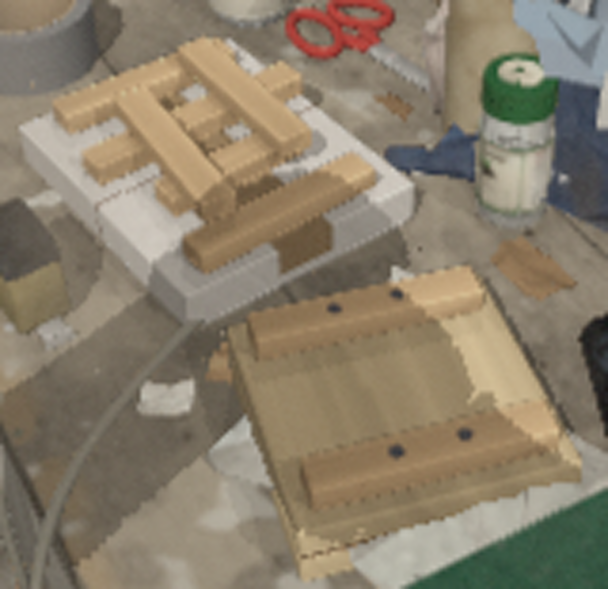

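>>> play_rows(
  commands=[
    [1.5,2,4.5,0,0,0,4.5],
    [1.5,2,4.5,0,0,0,4.5],
    [1.5,2,4.5,0,0,0,4.5],
    [3.5,4.1,0,0,0,0.169,4.5],
    [3.5,4.1,0,0,0,0.169,4.5],
    [3.5,4.1,0,0,0,0.169,4.5],
    [3.5,4.1,0,0,0,0.169,4.5],
    [3.5,4.1,0,0,0,0.169,4.5],
    [3.5,4.1,0,0,0,0.169,4.5],
    [3.5,4.1,0,0,0,0.169,4.5],
    [0.4,5.2,0,0,0,0.169,4.5],
    [0.4,5.2,0,0,0,0,4.5],
    [0.4,5.2,0,0,0,0,4.5],
    [0.4,5.2,0,0,0,0,4.5],
    [0.4,5.2,0,0,0,0,4.5],
    [0.4,5.2,0,0,0,0,4.5],
    [0.4,5.2,0,0,0,0,4.5],
  ],
  grip_force=20,
)

```text
time: 2.22
ee_pos: [0.5059, 0.1164, 0.3574]
eef_rot: [0.999, 0.043, -0.0, 0.0]
ft_force: [0.8, -1.1, -0.1]
width: 0.0452
```

>>> play_rows(
  commands=[
    [0,0,0,0,0,0,4.5],
  ],
)

```text
time: 2.35
ee_pos: [0.5052, 0.1196, 0.3574]
eef_rot: [0.999, 0.047, -0.0, -0.001]
ft_force: [0.5, -0.9, -0.8]
width: 0.045
```

Run:
```python
from h import *
snap("wrist","w1"); s=r.read_state(); print(s["ee_pos"],s["eef_rot"],s["joint_positions"].round(2))
K,T=ld("w1"); print((-T[:3,:3].T@T[:3,3]).round(3),T[:3,:3].round(2).tolist())
```

```text
[0.50570624 0.11687512 0.35727531] [ 9.98967699e-01  4.54245043e-02 -3.09691571e-04 -2.34465335e-04] [ 0.41  0.12 -0.8   1.47  0.09  1.59 -0.29]
[0.498 0.191 0.52 ] [[1.0, 0.09, -0.0], [0.09, -0.96, 0.26], [0.02, -0.26, -0.97]]
```

View pics/w1.png

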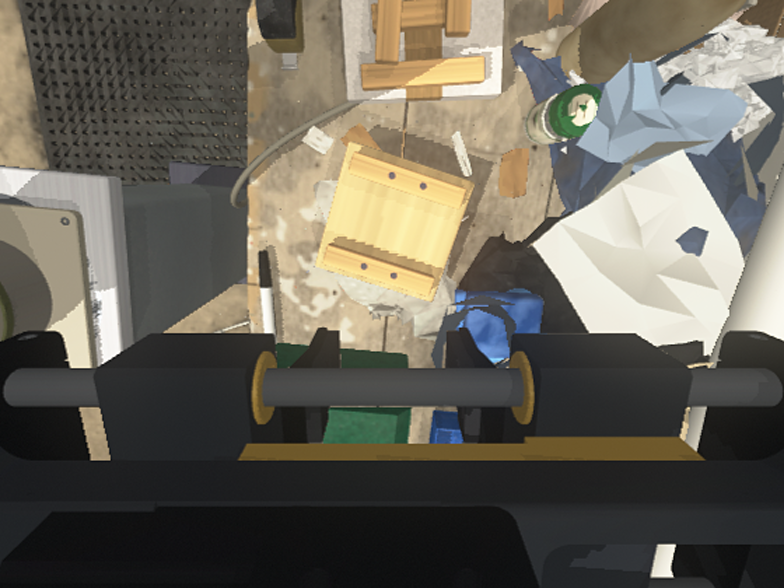

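Run:
```python
from h import *
V=lambda L:[((x+.5)/1.4-.5,(y+.5)/1.4-.5) for x,y in L]
P=onz("w1",V([(353,143),(474,180),(434,301),(319,263)]),.04);print(P.round(4),P.mean(0))
q=lambda x,y:((x+.5)/3.2-.5+155,(y+.5)/3.2-.5+160)
for a,b in [((527,65),(474,180)),((763,108),(434,301)),((482,303),(353,143)),((722,346),(319,263))]:
    print(tri([("top1",q(*a)),("w1",V([b])[0])]).round(4))
print("heap D", [tri([("top1",q(*a)),("w1",V([b])[0])]).round(4) for a,b in [((353,75),(486,80)),((388,287),(362,89))]])
im=cv2.imread("pics/w1_raw.png")[95:225,215:350]
cv2.imwrite("pics/c3.png",cv2.resize(im,None,fx=4.4,fy=4.4,interpolation=cv2.INTER_CUBIC))
```

```text
[[0.4504 0.224 ]
 [0.5893 0.1975]
 [0.5615 0.0513]
 [0.4194 0.0854]] [0.5051665 0.1395348]
[0.5834 0.1965 0.0766]
[0.5592 0.0541 0.0513]
[0.4466 0.2238 0.024 ]
[0.4168 0.0791 0.0238]
heap D [array([0.5839, 0.2983, 0.0511]), array([0.4565, 0.2799, 0.0384])]
```

View pics/c3.png

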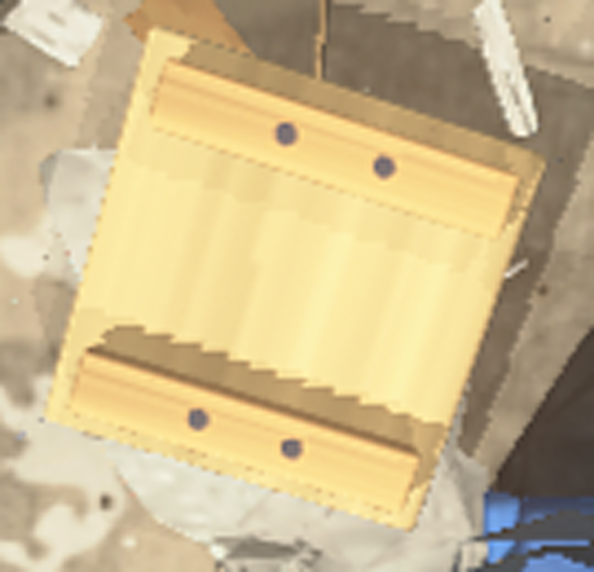

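Run:
```python
from h import *
q=lambda x,y:((x+.5)/3.2-.5+155,(y+.5)/3.2-.5+160)
w=lambda x,y:((x+.5)/4.4-.5+215,(y+.5)/4.4-.5+95)
B=onz("w1",[w(*p) for p in[(150,28),(543,155),(413,528),(45,418)]],.04); print("block wrist",B.mean(0).round(4),B.round(4).tolist())
T=onz("top1",[q(*p) for p in[(527,65),(763,108),(722,346),(482,303)]],.04)
for a,b in [((533,216),(287,133)),((545,156),(385,166)),((711,251),(198,418)),((721,190),(291,448))]:
    print(tri([("top1",q(*a)),("w1",w(*b))]).round(4),onz("top1",[q(*a)],.056).round(4),onz("w1",[w(*b)],.056).round(4))
for n,X in(("w",np.roll(B,-1,0)),("t",T)):
    ex=X[0]-X[3]+X[1]-X[2]; ey=X[0]-X[1]+X[3]-X[2]
    print(n,np.degrees(np.arctan2(ex[1],ex[0])),np.degrees(np.arctan2(ey[1],ey[0]))-90,np.hypot(*ex)/2,np.hypot(*ey)/2)
```

```text
block wrist [0.502  0.1384] [[0.4452, 0.2251], [0.589, 0.1953], [0.5591, 0.0515], [0.4147, 0.0817]]
[0.4966 0.194  0.0635] [[0.4969 0.1934]] [[0.4965 0.1941]]
[0.5312 0.1864 0.0672] [[0.5322 0.1854]] [[0.5316 0.1863]]
[0.4741 0.0915 0.0652] [[0.4742 0.0892]] [[0.4735 0.0906]]
[0.5083 0.0885 0.0849] [[0.51   0.0819]] [[0.5085 0.0826]]
w -11.754266548314792 -11.876057193568528 0.14717929843650215 0.14671014893760775
t -12.070649978702223 -11.385061813119123 0.14586504656366484 0.14518950956228255
```

>>> play_rows(
  commands=[
    [0.5,5.3,0,0,0,0,4.5],
    [0.5,5.3,0,0,0,0,4.5],
    [0.5,5.3,-2,0,0,0,4.5],
    [0.5,5.3,-3,0,0,0,4.5],
    [1,5,-3,0,0,0,4.5],
    [0,0,-3,0,0,0,4.5],
    [0,0,0,0,0,0,4.5],
    [0,0,0,0,0,0,4.5],
  ],
)

```text
time: 3.4
ee_pos: [0.5373, 0.3757, 0.249]
eef_rot: [0.999, 0.042, 0.001, -0.0]
ft_force: [0.1, 0.9, 0.5]
width: 0.0446
```

Run:
```python
from h import *
snap("wrist","w2"); s=r.read_state(); print(s["ee_pos"])
c=(proj("w2",[[.5433,.3999,.062],[.4799,.3681,.062],[.5013,.4641,.046],[.5193,.2999,.046]])); print(c.round())
u0,v0=(c.mean(0)-[110,90]).astype(int).clip(0); print(u0,v0)
im=cv2.imread("pics/w2_raw.png")[v0:v0+180,u0:u0+220]
cv2.imwrite("pics/c4.png",cv2.resize(im,None,fx=3.3,fy=3.3,interpolation=cv2.INTER_CUBIC))
```

```text
[0.53732283 0.37601343 0.24940604]
[[287. 169.]
 [233. 190.]
 [257. 110.]
 [262. 240.]]
149 87
```

View pics/c4.png

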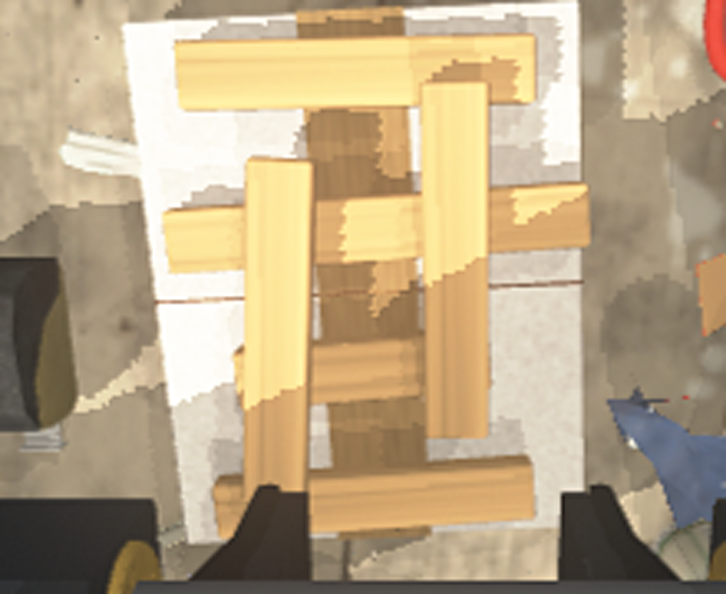

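Run:
```python
from h import *
w=lambda x,y:((x+.5)/3.3-.5+149,(y+.5)/3.3-.5+87)
for k,c,z in [("E",[(422,84),(487,84),(487,437),(427,437)],.062),("A",[(175,42),(536,34),(536,103),(179,109)],.046)]:
    m,a,l,ww=rect("w2",[w(*p) for p in c],z); print(k,m.round(4),round(a,1),round(l,1),round(ww,1))
print("F far end mid",onz("w2",[w(278,160)],.062),"D end mid right",onz("w2",[w(533,489)],.046),"B,C edges at y in gap", onz("w2",[w(455,252),w(455,342),w(278,270),w(278,348)],.046).round(4))
print("top: F far end", onz("top1",[((126.5)/3.2-.5+155,(256.5)/3.2-.5+160)],.062))
```

```text
E [0.5425 0.4003] 95.6 127.5 22.6
A [0.5011 0.4655] 5.9 128.9 23.2
F far end mid [[0.47681252 0.43322143]] D end mid right [[0.58202883 0.31248605]] B,C edges at y in gap [[0.5422 0.4045]
 [0.5453 0.37  ]
 [0.4761 0.3921]
 [0.4773 0.3619]]
top: F far end [[0.47793861 0.43225003]]
```

>>> play_rows(
  commands=[
    [0.7,1.1,-4,0,0,0,4.5],
    [0,0,-5,0,0,0,4.5],
    [0,0,-5,0,0,0,4.5],
    [0,0,-4.2,0,0,0,4.5],
    [0,0,-2,0,0,0,4.5],
    [0,0,-1,0,0,0,4.5],
    [0,0,0,0,0,0,4.5],
    [0,0,0,0,0,0,1.5],
    [0,0,0,0,0,0,1.5],
    [0,0,0,0,0,0,1.5],
  ],
  grip_force=20,
)

```text
time: 4.7
ee_pos: [0.5435, 0.3882, 0.0362]
eef_rot: [0.999, 0.043, 0.0, -0.0]
ft_force: [-0.6, 0.3, 3.1]
width: 0.0237
```

>>> play_rows(
  commands=[
    [0,0,2,0,0,0,1.5],
    [0,0,4,0,0,0,1.5],
    [0.1,-3,2,0,0,-0.049,1.5],
    [0.1,-4.8,0,0,0,-0.049,1.5],
    [0.1,-4.8,0,0,0,-0.049,1.5],
    [0.2,-4.9,0,0,0,-0.049,1.5],
    [0.2,-4.9,0,0,0,-0.049,1.5],
    [0.1,-4.9,0,0,0,-0.048,1.5],
    [0,0,-3,0,0,0,1.5],
    [0,0,-2.5,0,0,0,1.5],
    [0,0,0,0,0,0,1.5],
  ],
)

```text
time: 6.08
ee_pos: [0.5503, 0.1149, 0.0603]
eef_rot: [0.995, -0.103, -0.001, 0.0]
ft_force: [-0.8, 0.8, 0.3]
width: 0.0236
```

>>> play_rows(
  commands=[
    [0.15,0.05,-0.8,0,0,0,1.5],
    [0,0,-0.4,0,0,0,1.5],
    [0,0,-0.2,0,0,0,1.5],
    [0,0,0,0,0,0,1.5],
  ],
)

```text
time: 6.58
ee_pos: [0.5527, 0.1156, 0.0467]
eef_rot: [0.995, -0.103, 0.0, -0.0]
ft_force: [-0.6, -0.6, -0.3]
width: 0.0239
```

>>> play_rows(
  commands=[
    [0,0,-0.1,0,0,0,1.5],
    [0,0,0,0,0,0,4.5],
    [0,0,0,0,0,0,4.5],
    [0,0,2,0,0,0,4.5],
    [0,0,5,0,0,0,4.5],
    [-1.2,4.4,0,0,0,0.044,4.5],
    [-1.2,4.4,0,0,0,0.044,4.5],
    [-1.2,4.4,0,0,0,0.043,4.5],
    [-1.2,4.3,0,0,0,0.043,4.5],
    [-1.2,4.3,0,0,0,0.043,4.5],
    [-1.2,4.3,0,0,0,0.043,4.5],
    [0,0,-3,0,0,0,4.5],
    [0,0,0,0,0,0,4.5],
  ],
)

```text
time: 8.2
ee_pos: [0.4799, 0.3759, 0.0849]
eef_rot: [1.0, 0.027, -0.001, 0.001]
ft_force: [-0.2, -1.1, 0.4]
width: 0.045
```

Run:
```python
from h import *
snap("wrist","w3",1.4); print([r.read_state()["ee_pos"].round(4) for _ in range(1)])
```

```text
[array([0.4808, 0.3759, 0.0862])]
```

View pics/w3.png

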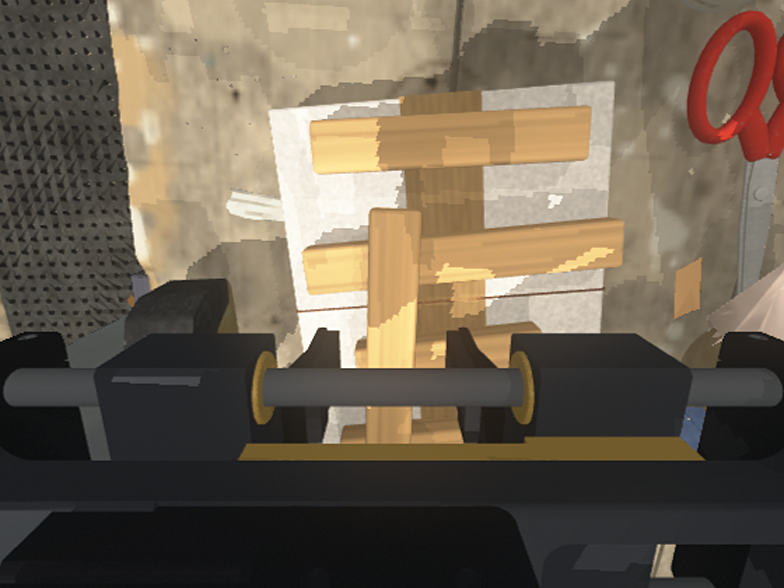

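>>> play_rows(
  commands=[
    [0,0.1,-2.5,0,0,0,4.5],
    [0,0,-1.5,0,0,0,4.5],
    [0,0,-0.9,0,0,0,4.5],
    [0,0,0,0,0,0,4.5],
    [0,0,0,0,0,0,1.5],
    [0,0,0,0,0,0,1.5],
    [0,0,0,0,0,0,1.5],
  ],
)

```text
time: 9.12
ee_pos: [0.4808, 0.3776, 0.037]
eef_rot: [1.0, 0.027, 0.0, -0.0]
ft_force: [-0.9, -0.5, 2.7]
width: 0.0238
```

Run:
```python
from h import *
v=lambda x,y:((x+.5)/1.4-.5,(y+.5)/1.4-.5)
print("F far end",onz("w3",[v(370,209),v(420,209),v(395,209)],.062).round(4))
m,a,l,ww=rect("w3",[v(*p) for p in [(311,121),(589,106),(590,157),(315,172)]],.046); print("A",m,a,l,ww)
s=r.read_state(); print(s["ee_pos"].round(4),s["eef_rot"].round(3),s["width"])
```

```text
F far end [[0.4658 0.4337]
 [0.488  0.4349]
 [0.4769 0.4343]]
A [0.50090034 0.46610261] 6.04284236727918 127.64616366752463 22.29759160943525
[0.4808 0.3776 0.037 ] [ 1.     0.027  0.    -0.   ] 0.02375124079491687
```

>>> play_rows(
  commands=[
    [0,0,2,0,0,0,1.5],
    [0,0,4,0,0,0,1.5],
    [-0.4,-2,2,0,0,-0.043,1.5],
    [-0.5,-4,0,0,0,-0.044,1.5],
    [-0.5,-4,0,0,0,-0.044,1.5],
    [-0.5,-4,0,0,0,-0.044,1.5],
    [-0.5,-4,0,0,0,-0.044,1.5],
    [-0.4,-4,0,0,0,-0.043,1.5],
    [0,0,-3,0,0,0,1.5],
    [0,0,-2.5,0,0,0,1.5],
    [0,0,0,0,0,0,1.5],
  ],
)

```text
time: 10.5
ee_pos: [0.4519, 0.1574, 0.0614]
eef_rot: [0.995, -0.104, -0.001, 0.0]
ft_force: [-0.5, 0.5, 0.2]
width: 0.0236
```

Run:
```python
from h import *
snap("top","t2"); s=r.read_state(); print(s["ee_pos"].round(4),s["eef_rot"].round(4))
snap("wrist","w4")
im=cv2.imread("pics/w4_raw.png")
cv2.imwrite("pics/c5.png",np.hstack([cv2.resize(im[100:330,150:410],(520,460),interpolation=cv2.INTER_CUBIC),cv2.resize(cv2.imread("pics/t2_raw.png")[160:290,300:380],(280,455))[:460] if 0 else np.zeros((460,10,3),np.uint8)]))
```

```text
[0.4526 0.1579 0.0624] [ 9.946e-01 -1.035e-01 -1.000e-04 -1.000e-04]
```

View pics/c5.png

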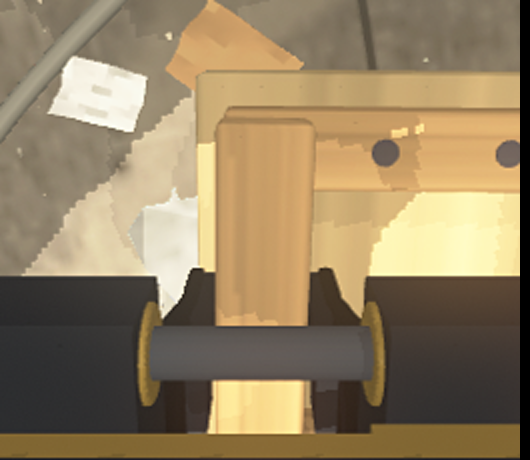

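Run:
```python
from h import *
w=lambda x,y:((x+.5)/2-.5+150,(y+.5)/2-.5+100)
a=np.radians(-11.9);ux=np.array([np.cos(a),np.sin(a)]);uy=np.array([-ux[1],ux[0]]);c=np.array([.5025,.138])
f=lambda uv,z:[(round(float((p-c)@ux)*1000,1),round(float((p-c)@uy)*1000,1)) for p in onz("w4",[w(*p) for p in uv],z)]
print("bearer L end / outer edge / inner edge",f([(229,109),(450,109),(500,191)],.056))
print("block",f([(200,72),(450,72)],.04))
print("slat corners",f([(217,121),(314,121),(217,260),(310,260)],.088))
```

```text
bearer L end / outer edge / inner edge [(-62.9, 65.9), (0.0, 65.9), (16.8, 41.9)]
block [(-72.5, 75.6), (4.2, 75.7)]
slat corners [(-64.0, 66.0), (-41.5, 66.0), (-64.7, 31.9), (-41.7, 31.9)]
```

>>> play_rows(
  commands=[
    [0.1,0,-0.9,0,0,0,1.5],
    [0,0,-0.4,0,0,0,1.5],
    [0,0,-0.2,0,0,0,1.5],
    [0,0,0,0,0,0,1.5],
  ],
)

```text
time: 11.1
ee_pos: [0.4537, 0.1575, 0.0468]
eef_rot: [0.995, -0.104, -0.0, 0.0]
ft_force: [-2.1, -0.9, 3.4]
width: 0.0241
```

>>> play_rows(
  commands=[
    [0,0,0,0,0,0,4.5],
    [0,0,0,0,0,0,4.5],
    [0,0,2,0,0,0,4.5],
    [0,0,4,0,0,0,4.5],
    [2,-1,5,0,0,0,4.5],
    [2,-1,5,0,0,0,4.5],
    [1,-1,4,0,0,0,4.5],
    [0,0,0,0,0,0,4.5],
    [0,0,0,0,0,0,4.5],
  ],
)

```text
time: 12.22
ee_pos: [0.5032, 0.1278, 0.2468]
eef_rot: [0.995, -0.104, 0.0, 0.0]
ft_force: [-0.4, -0.5, -0.2]
width: 0.0452
```

Run:
```python
from h import *
snap("wrist","w5"); s=r.read_state(); print(s["ee_pos"].round(4),s["eef_rot"].round(4))
c=proj("w5",[[.5025,.138,.07]])[0]; print(c)
u0,v0=(c-[80,65]).astype(int).clip(0); print(u0,v0)
im=cv2.imread("pics/w5_raw.png")[v0:v0+130,u0:u0+160]
cv2.imwrite("pics/c6.png",cv2.resize(im,None,fx=4.5,fy=4.5,interpolation=cv2.INTER_CUBIC))
```

```text
[0.5029 0.1277 0.2462] [ 9.946e-01 -1.035e-01 -4.000e-04  1.000e-04]
[278.58687741 181.25298745]
198 116
```

View pics/c6.png

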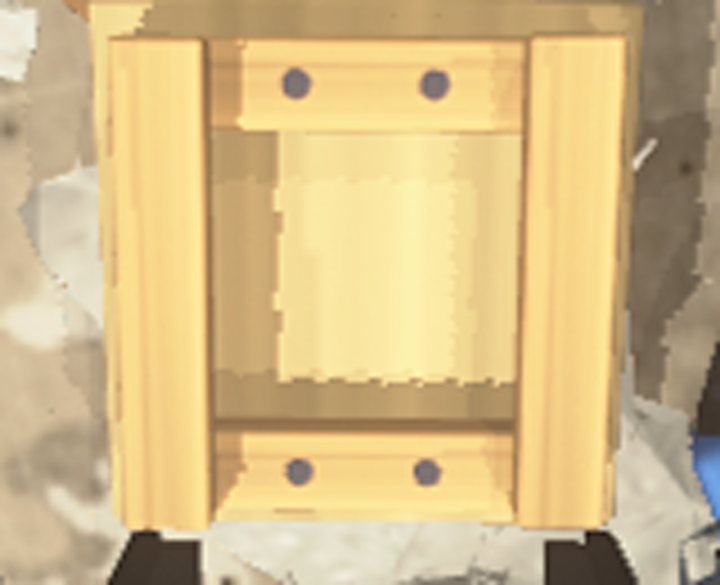

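Run:
```python
from h import *
w=lambda x,y:((x+.5)/4.5-.5+198,(y+.5)/4.5-.5+116)
a=np.radians(-11.9);ux=np.array([np.cos(a),np.sin(a)]);uy=np.array([-ux[1],ux[0]]);c=np.array([.5025,.138])
f=lambda uv,z:[(round(float((p-c)@ux)*1000,1),round(float((p-c)@uy)*1000,1)) for p in onz("w5",[w(*p) for p in uv],z)]
print("Lslat",f([(110,38),(205,38),(210,525),(127,525)],.072))
print("Rslat",f([(530,38),(627,38),(608,525),(520,525)],.072))
print("bearer outer edges / inner",f([(370,40),(370,522),(370,131),(370,430)],.056))
print("block left, right, top",f([(94,60),(641,40),(100,5)],.04))
```

```text
Lslat [(-62.5, 64.6), (-39.1, 64.6), (-42.0, -62.8), (-64.6, -62.8)]
Rslat [(40.9, 64.6), (64.8, 64.6), (66.1, -62.8), (42.2, -62.8)]
bearer outer edges / inner [(1.5, 64.2), (1.4, -67.9), (1.5, 41.2), (1.4, -40.6)]
block left, right, top [(-73.3, 59.1), (74.5, 64.3), (-70.9, 73.3)]
```

>>> play_rows(
  commands=[
    [0,4.2,0,0,0,-0.158,4.0],
    [0,4.2,-1.8,0,0,-0.158,4.0],
    [0,4.2,-1.8,0,0,-0.158,4.0],
    [0,4.2,-1.8,0,0,-0.158,4.0],
    [-0.2,4.2,-1.8,0,0,-0.158,4.0],
    [0,4.2,-1.8,0,0,-0.158,4.0],
    [0,4.3,-1.8,0,0,-0.157,4.0],
    [0,4.3,-1.8,0,0,-0.157,4.0],
    [0,0,-4,0,0,0,4.0],
    [0,0,0,0,0,0,4.0],
    [0,0,0,0,0,0,4.0],
  ],
)

```text
time: 13.65
ee_pos: [0.5019, 0.4653, 0.0816]
eef_rot: [0.742, -0.671, 0.0, -0.0]
ft_force: [-0.3, -1.1, 1.2]
width: 0.04
```

Run:
```python
from h import *
snap("wrist","w6"); s=r.read_state(); print(s["ee_pos"].round(4),s["eef_rot"].round(4),s["joint_positions"].round(2))
```

```text
[0.5024 0.4655 0.0823] [ 7.416e-01 -6.708e-01  1.000e-04 -8.000e-04] [-0.37  0.65 -0.65  1.41  0.41  1.21 -2.53]
```

View pics/w6.png

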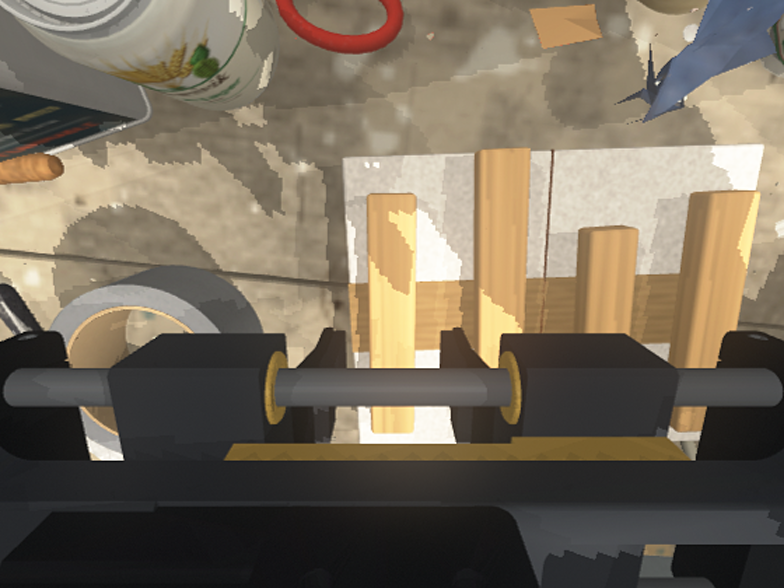

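Run:
```python
from h import *
v=lambda x,y:((x+.5)/1.4-.5,(y+.5)/1.4-.5)
print("A",[x if np.isscalar(x) else x.round(4) for x in rect("w6",[v(*p) for p in [(368,195),(416,195),(413,432),(372,432)]],.046)])
print("A far end mid",onz("w6",[v(392,195),v(392,432)],.046), "D far", onz("w6",[v(692,193),v(760,191)],.046))
```

```text
A [array([0.501 , 0.4657]), np.float64(5.859453768346015), np.float64(127.82945467309855), np.float64(22.637359806293535)]
A far end mid [[0.56458053 0.47217948]
 [0.43739133 0.45940463]] D far [[0.579646   0.33182376]
 [0.58374495 0.30028012]]
```

>>> play_rows(
  commands=[
    [0,0,3,0,0,0,4.0],
    [0,0,5,0,0,0.1,4.0],
    [0,0,2,0,0,0.185,4.0],
    [0,0,0,0,0,0.185,4.0],
    [0,0,0,0,0,0.185,4.0],
    [0,0,0,0,0,0.185,4.0],
    [0,0,0,0,0,0.185,4.0],
    [0,0,0,0,0,0.185,4.0],
    [0,0,0,0,0,0.185,4.0],
    [0,0,0,0,0,0.185,4.0],
    [0,0,0,0,0,0.185,4.0],
    [0,0,0,0,0,0.185,4.0],
    [0,0,0,0,0,0.185,4.0],
    [0,0,0,0,0,0.185,4.0],
    [0,0,0,0,0,0.185,4.0],
    [0,0,0,0,0,0.185,4.0],
    [0,0,0,0,0,0.185,4.0],
    [0,0,0,0,0,0.185,4.0],
    [0,0,0,0,0,0.08,4.0],
    [0,0,0,0,0,0,4.0],
  ],
)

```text
time: 16.2
ee_pos: [0.5025, 0.465, 0.1821]
eef_rot: [0.672, 0.741, 0.001, 0.0]
ft_force: [-0.6, 0.1, -0.9]
width: 0.0401
```

>>> play_rows(
  commands=[
    [-0.1,0,-5,0,0,0,4.0],
    [0,0,-5,0,0,0,4.0],
    [0,0,-3,0,0,0,4.0],
    [0,0,-1.4,0,0,0,4.0],
    [0,0,-0.5,0,0,0,4.0],
    [0,0,0,0,0,0,4.0],
    [0,0,0,0,0,0,1.5],
    [0,0,0,0,0,0,1.5],
    [0,0,0,0,0,0,1.5],
  ],
)

```text
time: 17.32
ee_pos: [0.5009, 0.4657, 0.0322]
eef_rot: [0.671, 0.741, 0.0, -0.0]
ft_force: [-0.2, -1.2, 3.1]
width: 0.0239
```

>>> play_rows(
  commands=[
    [0,0,2,0,0,0,1.5],
    [0,0,5,0,0,0,1.5],
    [0.1,-2.6,3.8,0,0,-0.047,1.5],
    [0.2,-5,0,0,0,-0.052,1.5],
    [0.2,-5,0,0,0,-0.052,1.5],
    [0.2,-5,0,0,0,-0.052,1.5],
    [0.3,-5,0,0,0,-0.052,1.5],
    [0.3,-4.9,0,0,0,-0.052,1.5],
    [0,0,-3,0,0,0,1.5],
    [0,0,-2,0,0,0,1.5],
    [0,0,0,0,0,0,1.5],
  ],
)

```text
time: 18.7
ee_pos: [0.5127, 0.1912, 0.089]
eef_rot: [0.776, 0.631, -0.001, -0.0]
ft_force: [-0.9, -0.3, 0.4]
width: 0.0238
```

Run:
```python
from h import *
snap("wrist","w7"); 
for _ in range(3): s=r.read_state(); print(s["ee_pos"].round(4),s["eef_rot"].round(4),s["joint_positions"].round(2)[6]); r.camera("top")
```

```text
[0.5131 0.1917 0.0899] [ 7.759e-01  6.308e-01 -1.000e-04 -3.000e-04] 0.45
[0.5135 0.1919 0.0904] [ 7.759e-01  6.308e-01  4.000e-04 -2.000e-04] 0.45
[0.5137 0.1919 0.0906] [ 7.760e-01  6.307e-01  6.000e-04 -0.000e+00] 0.45
```

>>> play_rows(
  commands=[
    [0,-0.15,-0.9,0,0,0,1.5],
    [0,0,-0.3,0,0,0,1.5],
    [0,0,0,0,0,0,1.5],
    [0,0,-0.2,0,0,0,1.5],
    [0,0,0,0,0,0,1.5],
  ],
)

```text
time: 19.52
ee_pos: [0.5137, 0.189, 0.0755]
eef_rot: [0.777, 0.63, -0.0, -0.0]
ft_force: [0.1, 0.3, -0.2]
width: 0.024
```

>>> play_rows(
  commands=[
    [0,0.1,-0.1,0,0,0,1.5],
    [0,0,0,0,0,0,1.5],
    [0,0,0,0,0,0,1.5],
  ],
)

```text
time: 19.9
ee_pos: [0.5137, 0.19, 0.0746]
eef_rot: [0.777, 0.63, 0.0, -0.0]
ft_force: [-0.1, -0.3, -1.0]
width: 0.0233
```

>>> play_rows(
  commands=[
    [0,0,0,0,0,0,4.0],
    [0,0,0,0,0,0,4.0],
    [0,0,2,0,0,0,4.0],
    [0,0,4,0,0,0,4.0],
    [0.1,2,4,0,0,0.087,4.0],
    [0.1,3,3,0,0,0.088,4.0],
    [0.2,3,0,0,0,0.088,4.0],
    [0.1,3,0,0,0,0.088,4.0],
    [0,0,0,0,0,0,4.0],
    [0,0,0,0,0,0,4.0],
  ],
)

```text
time: 21.15
ee_pos: [0.5188, 0.2995, 0.2053]
eef_rot: [0.655, 0.755, 0.0, 0.0]
ft_force: [-0.0, -1.1, -1.0]
width: 0.0395
```

Run:
```python
from h import *
snap("wrist","w8"); snap("top","t8"); s=r.read_state(); print(s["ee_pos"].round(4),s["eef_rot"].round(4))
# rectify onto z=.046 at 0.5mm/px around D: cols = -y, rows = -x
for n in("w8","top1"):
    c=np.array([[.60,.36],[.60,.25],[.43,.25],[.43,.36]]); src=proj(n,np.c_[c,[.046]*4]).astype(np.float32)
    dst=np.float32([[0,0],[330,0],[330,510],[0,510]])
    im=cv2.warpPerspective(cv2.imread(f"pics/{n}_raw.png"),cv2.getPerspectiveTransform(src,dst),(330,510),flags=cv2.INTER_CUBIC)
    cv2.imwrite(f"pics/rect_{n}.png",im)
a=[cv2.imread(f"pics/rect_{n}.png") for n in("w8","top1")]
cv2.imwrite("pics/rect.png",np.hstack(a))
```

```text
[0.5191 0.2988 0.2049] [ 6.556e-01  7.551e-01 -0.000e+00  2.000e-04]
```

View pics/rect.png

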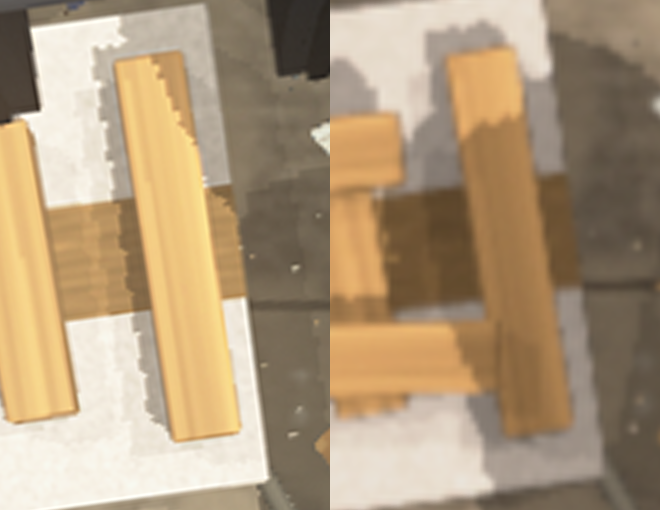

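>>> play_rows(
  commands=[
    [-0.1,0.2,-5,0,0,0,4.0],
    [0,0,-5,0,0,0,4.0],
    [0,0,-4,0,0,0,4.0],
    [0,0,-2,0,0,0,4.0],
    [0,0,-0.8,0,0,0,4.0],
    [0,0,-0.4,0,0,0,4.0],
    [0,0,0,0,0,0,4.0],
    [0,0,0,0,0,0,1.5],
    [0,0,0,0,0,0,1.5],
    [0,0,0,0,0,0,1.5],
  ],
)

```text
time: 22.5
ee_pos: [0.5179, 0.3021, 0.033]
eef_rot: [0.655, 0.756, 0.0, 0.0]
ft_force: [0.5, -0.2, 2.4]
width: 0.0235
```

>>> play_rows(
  commands=[
    [0,0,2,0,0,0,1.5],
    [0,0,5,0,0,0,1.5],
    [0,0,4.2,0,0,0,1.5],
    [-0.4,-3.5,0,0,0,-0.058,1.5],
    [-0.4,-3.6,0,0,0,-0.058,1.5],
    [-0.4,-3.6,0,0,0,-0.058,1.5],
    [-0.4,-3.6,0,0,0,-0.058,1.5],
    [-0.5,-3.6,0,0,0,-0.058,1.5],
    [-0.5,-3.65,0,0,0,-0.059,1.5],
    [0,0,-3,0,0,0,1.5],
    [0,0,-2,0,0,0,1.5],
    [0,0,0,0,0,0,1.5],
    [0,0,0,0,0,0,1.5],
    [0,0,0,0,0,0,1.5],
  ],
)

```text
time: 24.25
ee_pos: [0.4921, 0.0872, 0.0954]
eef_rot: [0.776, 0.631, 0.001, 0.0]
ft_force: [0.1, 0.2, -0.3]
width: 0.024
```

Run:
```python
from h import *
snap("wrist","w9"); 
for _ in range(3): s=r.read_state(); print(s["ee_pos"].round(4),s["eef_rot"].round(4)); r.camera("top")
```

```text
[0.4921 0.087  0.0953] [7.758e-01 6.310e-01 5.000e-04 2.000e-04]
[0.492  0.0868 0.0951] [7.759e-01 6.309e-01 3.000e-04 2.000e-04]
[0.4919 0.0867 0.095 ] [7.759e-01 6.308e-01 2.000e-04 1.000e-04]
```

Spot on; z to 0.0750 (grasp 0.033 + 0.042).

>>> play_rows(
  commands=[
    [0,0,-1,0,0,0,1.5],
    [0,0,-0.6,0,0,0,1.5],
    [0,0,-0.3,0,0,0,1.5],
    [0,0,-0.1,0,0,0,1.5],
    [0,0,0,0,0,0,1.5],
    [0,0,0,0,0,0,1.5],
  ],
)

```text
time: 25.2
ee_pos: [0.4914, 0.0864, 0.0749]
eef_rot: [0.776, 0.631, -0.001, 0.0]
ft_force: [-4.3, -2.3, 7.9]
width: 0.0234
```

>>> play_rows(
  commands=[
    [0,0,0,0,0,0,4.0],
    [0,0,0,0,0,0,4.0],
    [0,0,2,0,0,0,4.0],
    [0,0,4,0,0,0,4.0],
    [0,2,5,0,0,0,4.0],
    [0.6,2,4,0,0,0,4.0],
    [0.6,1,2.5,0,0,0,4.0],
    [0,0,0,0,0,0,4.0],
    [0,0,0,0,0,0,4.0],
  ],
)

```text
time: 26.32
ee_pos: [0.5033, 0.1362, 0.2494]
eef_rot: [0.776, 0.631, -0.0, -0.0]
ft_force: [-0.1, 0.3, -0.1]
width: 0.0401
```

Run:
```python
from h import *
snap("wrist","w10"); s=r.read_state(); print(s["ee_pos"].round(4),s["ft_force"].round(1))
# rectify top plane z=.088 in crib frame, 2px/mm, +-85mm; report strong edges along crib axes
a=np.radians(-11.9);ux=np.array([np.cos(a),np.sin(a)]);uy=np.array([-ux[1],ux[0]]);c=np.array([.5031,.1382])
def rectify(z):
    q=[(-.085,.085),(.085,.085),(.085,-.085),(-.085,-.085)]
    P=np.array([[*(c+x*ux+y*uy),z] for x,y in q]); src=proj("w10",P).astype(np.float32)
    return cv2.warpPerspective(cv2.imread("pics/w10_raw.png"),cv2.getPerspectiveTransform(src,np.float32([[0,0],[340,0],[340,340],[0,340]])),(340,340),flags=cv2.INTER_CUBIC)
im=rectify(.088); cv2.imwrite("pics/r10.png",im); print("img px of corners",proj("w10",np.array([[*(c+x*ux+y*uy),.088] for x,y in [(-.065,.065),(.065,.065),(.065,-.065),(-.065,-.065)]])).round().tolist())
g=cv2.GaussianBlur(im,(0,0),2).astype(np.float32)
def peaks(p,o,n=6):
    d=np.abs(np.diff(p,axis=0)).sum(1); L=[i for i in range(2,len(d)-2) if d[i]==d[i-2:i+3].max()]
    return sorted([(round(float(o(i)),1),round(float(d[i]),1)) for i in sorted(L,key=lambda i:-d[i])[:n]])
X=lambda i:(i+1)/2-85; Y=lambda i:85-(i+1)/2
for xs in(-30,0,30): k=(xs+85)*2; print("y edges at x",xs,peaks(g[:,k-8:k+8].mean(1),Y))
for ys in(57,49,-49,-57): k=(85-ys)*2; print("x edges at y",ys,peaks(g[k-6:k+6].mean(0),X))
```

```text
[0.5032 0.1359 0.249 ] [-0.1 -0.5 -0.7]
img px of corners [[343.0, 133.0], [336.0, 246.0], [227.0, 246.0], [222.0, 133.0]]
y edges at x -30 [(-65.0, 17.1), (-42.5, 47.9), (-6.5, 18.8), (14.0, 16.2), (41.0, 26.2), (64.0, 28.4)]
y edges at x 0 [(-42.0, 47.2), (-36.0, 21.4), (-6.5, 26.9), (35.0, 22.4), (41.0, 25.2), (63.5, 27.4)]
y edges at x 30 [(-42.0, 50.2), (39.0, 21.4), (41.5, 22.6), (63.5, 23.8), (67.0, 18.6), (70.5, 18.7)]
x edges at y 57 [(-83.0, 4.2), (-74.0, 4.2), (-66.0, 19.8), (-64.0, 14.8), (50.0, 21.5), (55.5, 12.9)]
x edges at y 49 [(-77.5, 4.5), (-74.0, 15.8), (-66.5, 15.7), (-64.0, 18.7), (45.5, 6.3), (49.5, 42.1)]
x edges at y -49 [(-75.0, 33.6), (-72.0, 3.6), (-67.0, 27.6), (-64.5, 22.8), (52.5, 73.3), (75.0, 2.0)]
x edges at y -57 [(-83.5, 17.9), (-76.5, 11.7), (-75.0, 13.4), (-66.5, 31.8), (-64.0, 22.2), (49.5, 83.6)]
```

>>> play_rows(
  commands=[
    [-0.5,5,1,0,0,0,4.0],
    [-0.5,5,1,0,0,0,4.0],
    [-0.5,5,1,0,0,0,4.0],
    [-0.5,5,0,0,0,0,4.0],
    [-0.5,5,0,0,0,0,4.0],
    [-0.5,5,0,0,0,0,4.0],
    [0,0,0,0,0,0,4.0],
    [0,0,0,0,0,0,4.0],
  ],
)

```text
time: 27.38
ee_pos: [0.4739, 0.4358, 0.2787]
eef_rot: [0.776, 0.631, -0.001, 0.0]
ft_force: [0.8, -0.3, 0.2]
width: 0.0397
```

Run:
```python
from h import *
snap("top","t11"); snap("scene","s11")
a=np.radians(-11.9);ux=np.array([np.cos(a),np.sin(a)]);uy=np.array([-ux[1],ux[0]]);c=np.array([.5031,.1382])
q=[(-.085,.085),(.085,.085),(.085,-.085),(-.085,-.085)]
P=np.array([[*(c+x*ux+y*uy),.088] for x,y in q]); src=proj("t11",P).astype(np.float32)
im=cv2.warpPerspective(cv2.imread("pics/t11_raw.png"),cv2.getPerspectiveTransform(src,np.float32([[0,0],[340,0],[340,340],[0,340]])),(340,340),flags=cv2.INTER_CUBIC)
g=cv2.GaussianBlur(im,(0,0),2).astype(np.float32)
def peaks(p,o,n=6):
    d=np.abs(np.diff(p,axis=0)).sum(1); L=[i for i in range(2,len(d)-2) if d[i]==d[i-2:i+3].max()]
    return sorted([(round(float(o(i)),1),round(float(d[i]),1)) for i in sorted(L,key=lambda i:-d[i])[:n]])
X=lambda i:(i+1)/2-85; Y=lambda i:85-(i+1)/2
for xs in(-30,0,30): k=(xs+85)*2; print("y edges at x",xs,peaks(g[:,k-8:k+8].mean(1),Y))
for ys in(57,49,-49,-57): k=(85-ys)*2; print("x edges at y",ys,peaks(g[k-6:k+6].mean(0),X))
# jar and other regions: change vs start
d=np.abs(cv2.imread("pics/t11_raw.png").astype(int)-cv2.imread("pics/top1_raw.png")).sum(2)
print("jar diff",d[120:155,262:300].mean(),"tape diff",d[285:312,222:270].mean(), "empty",d[100:120,0:50].mean())
d=np.abs(cv2.imread("pics/s11_raw.png").astype(int)-cv2.imread("pics/scene1_raw.png")).sum(2)
print("scene jar",d[168:215,310:334].mean(),"tape",d[205:245,175:205].mean())
```

```text
y edges at x -30 [(-65.5, 13.7), (-43.0, 31.5), (40.0, 24.9), (48.5, 13.1), (63.0, 12.5), (76.5, 12.2)]
y edges at x 0 [(-65.0, 13.6), (-42.5, 31.4), (-33.0, 12.2), (-1.5, 13.9), (63.0, 30.3), (76.5, 13.2)]
y edges at x 30 [(-80.5, 16.6), (-65.0, 13.8), (-42.5, 31.2), (-1.5, 15.4), (41.0, 12.6), (63.5, 30.8)]
x edges at y 57 [(-72.0, 9.8), (-66.0, 5.1), (-62.0, 5.3), (-25.5, 5.2), (-19.0, 9.7), (65.5, 23.6)]
x edges at y 49 [(-79.5, 4.7), (-73.0, 5.6), (-63.0, 5.3), (-34.5, 7.1), (-30.0, 9.6), (66.0, 27.8)]
x edges at y -49 [(-82.0, 7.2), (-73.0, 11.8), (-66.0, 12.6), (-62.5, 6.3), (64.5, 13.3), (81.5, 12.4)]
x edges at y -57 [(-82.5, 15.7), (-73.5, 9.1), (-66.0, 11.0), (-62.0, 5.3), (64.5, 15.3), (76.0, 3.6)]
jar diff 61.54962406015038 tape diff 171.78472222222223 empty 62.693
scene jar 35.548758865248224 tape 5.9375
```

Run:
```python
from h import *
for n,a in(("top1","t11"),("scene1","s11")):
    o=[]
    for k in(n,a):
        h=cv2.cvtColor(cv2.imread(f"pics/{k}_raw.png"),cv2.COLOR_BGR2HSV); m=cv2.inRange(h,(50,110,30),(85,255,200))
        b=(118,262,155,300) if n=="top1" else (163,305,190,338)
        ys,xs=np.nonzero(m[b[0]:b[2],b[1]:b[3]]); o.append((len(xs),xs.mean().round(1) if len(xs) else 0,ys.mean().round(1) if len(ys) else 0))
    print(n,o)
r.close_job(); print(r.read_state()["time"])
```

```text
top1 [(190, np.float64(17.0), np.float64(20.1)), (189, np.float64(16.9), np.float64(20.1))]
scene1 [(148, np.float64(16.3), np.float64(17.3)), (159, np.float64(16.0), np.float64(17.4))]
the job is handed in; nothing more can be done
the job is handed in; nothing more can be done
```

The crib is built. Two 130 mm slats lie across the bearers and two more across those, and the job was handed in at about 27.5 s of the 67 s allowed. The short and long odd slats were never gripped or moved from the carton.

**First layer:** the wrist view puts the slats at x = -52 and +53.5 mm. Their ends are within about 2 mm of the flush places.

**Second layer:** the wrist and top views put the slats at y = +52 and -53.5 mm. Their ends are at x = -64 to -66 and +64.5 to +66 mm, so the corners are flush within about 1–2 mm.

**Flatness:** I did not measure it directly. I judged it from the release heights, which were within about 1 mm of the expected ones.

**Jar and tape measure:** the jar's lid is where it was in both the scene and top cameras. The tape measure is unchanged in the scene camera. The plain difference check of the top picture disagreed there, with a large change at the tape. The arm was probably over that spot in the last picture, but I did not look to confirm it.

**Force:** the highest wrist force I read was about 9 N, when setting down the last slat.

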